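# Fit the index plate on the spindle nose and lock it with the keeper

### The arm

A 7-joint arm with a two-finger parallel gripper is mounted at the origin on a cart in front of the work surface, level with it; the furniture and walls round the work are solid. World frame = base frame: x ahead of the robot, y to its left, z up, the work surface at z = 0. Lengths are in m, angles in degrees, forces in N, time in s.
With the tool pointing down it reaches from about 0.425 to 0.875 m from the base axis. Payload 4.7 kg.
Tool frame: the origin (TCP) lies on the front face of the gripper's body, between the roots of the fingers; the fingertips stand 70 mm ahead of it and the grasp point (between the pads) lies 51 mm ahead of it; z points along the fingers, y is the direction in which the jaws open and shut (so a half turn about z gives the same grasp; the last joint's range is limited). The gripper opens to 87 mm and grips with 3 to 60 N. Pads are 19 mm wide; open, the fingers measure 117 mm over their backs; the gripper's body (75 mm by 190 mm) begins 51 mm behind the grasp point.
Start: joints at [-65.884, 18.392, -4.016, 83.108, 1.295, 78.541, -3.26], TCP at [0.257, 0.597, 0.292] pointing down, gripper open.
Joint ranges: [-163.93, 163.93], [-17.29, 119.83], [-79.2, 71.16], [3.27, 140.29], [-89.18, 269.18], [5.43, 117.66], [-154.24, 154.24]. Speed limits (degrees/s): [147.25, 147.25, 180, 180, 180, 180, 180].

### API

Orientations are given as [roll, pitch, yaw] about the fixed x, y, z axes, in that order (R = Rz(yaw) Ry(pitch) Rx(roll)).
In Python, from cell import env gives the robot as it stands.
- The arm moves only by the tool drive_tool, never from a script. Its argument "commands" is a list of rows, each a list of 7 numbers: the shift along the tool's x, y, z in cm, then the turn, a rotation vector about the tool's x, y, z in degrees, then the opening, from 0 (shut) to 1 (fully open). In form: [[tx, ty, tz, rx, ry, rz, hand], ...]. A call has 1 to 20 rows; each row shifts and turns the commanded pose from where the row before left it, along the tool's axes as they then stand; what a row does not reach is not made up. A row lasts 1/12 s, in which the tool goes at most 41.7 mm and 7.16 degrees, less where a joint would pass 70% of its speed; a pose out of reach is approached as far as the arm can. A call is refused whole if a number of a shift passes 4.17 or a number of a turn 7.16, either way. A call with a gripper value outside its range is refused whole. The fingers move at their own pace and stop on an object; "force" is the grip in N (left out, the last holds). Time passes only in rows, so rows that do not move let the fingers close. It gives the time, the measured TCP pose, the force and the opening at its end, in the units of the state.
- env.get_obs(): the state, without advancing time (a new reading comes with each control period).
- env.read_camera(name): name is "side" or "top"; returns a dict with "img" (400x640x3 uint8, blue, green, red), "mtx" (3x3 intrinsics, pixels), "k1" (the pictures are not rectified: a ray, as slopes to the right and down, at radius r is drawn at 1 + k1 r^2 times it, then the intrinsics apply), "pose" (4x4, takes a point from camera to world coordinates). Camera axes: x right, y down, z forward; pixel columns grow to the right and rows downward; lengths in m; the calibration is good to about 2 mm. A picture is of the moment at which its call begins. There is no depth.
- env.sign_off(): hands the job in, once; it reports no verdict.
The state is a dict: "time_s": time; "qpos": joint angles; "joint_velocities": joint speeds; "effort": joint torques, N m; "tool_pos": TCP position; "tool_rot": TCP orientation; "force": force on the tool from outside, world axes, zero at the start; "wrist_torque": the same for the moment, N m; "grip_width": finger opening in m.
Only numpy, scipy, OpenCV 4.12 (cv2) and the standard library are available. Lean on these libraries where they do the work, as an engineer would, in place of code of your own. Each camera call takes 0.05 s, during which the arm holds its last target.

### The job

Pick up the loose blue round plate with three holes by its hexagonal hub, turn it so that all three holes line up with the three studs of the spindle nose, and lower it gently until it lies flat and fully home on the seat. Then slide the brass keeper by its red knob fully home over the edge of the plate, and leave both there. Do not drop or hammer the plate, and do not disturb the lens barrel, the loupe, the clamp collar or the small white box standing around.

Things in the scene. Friction and masses are not known exactly. Their poses are not given: they have to be found in the camera images.
- plate_mid (a point): Loose index plate, about 0.25 kg: blue disc 80 mm in diameter, 10 mm thick, with a bright hexagonal hub on top; 54 mm high in all. Three through holes of 10 mm lie at 0, 120 and 240 degrees from its x axis, 29 mm from its centre, so it fits in three turns. This point: on its axis, 27 mm above the underside; z up along the hub.
- plate_hub (a point): The same plate's hub, 34 mm across flats, 10 to 54 mm above the plate's underside; its flats face 30, 90, 150, 210, 270 and 330 degrees from x. Grip it across two flats, fingertips at least 20 mm above the underside so that they stay clear of studs and guide. This point: on the axis, 40 mm above the underside.
- seat (a point): Centre of the top face of the spindle nose's dark round seat (radius 38 mm, 24 mm above the worktop, fixed). Three upright steel studs at 0, 120 and 240 degrees from its x axis, 29 mm from this point: 7 mm diameter, 15 mm tall, the last 6 mm tapering to 2.4 mm. z up. The keeper's guide lies on the -x side, 45 to 91 mm from here, 28 mm wide, its top 19 to 24 mm above the seat.
- keeper_knob (a point): Centre of the red upright knob of the keeper (13 mm diameter, 19.5 mm tall, this point 10 mm below its top, 53 mm above the worktop), on a flat brass bar 16.5 mm wide that slides in the guide towards the seat, along the seat's +x. Fully open the knob is 80 mm from the seat's centre, fully home 60 mm.
- keeper (a joint): Travel of the keeper in m: 0 fully open, 0.020 fully home against its stop with its nose 11 mm over the edge of the seated plate, 2.5 mm above it. It is held by about 2 N of friction and stays where it is left. A plate that is not fully down is in its way.
- spare_lens: Bystander: black lens barrel standing upright, 38 mm diameter, 58 mm tall; origin at its foot.
- loupe: Bystander: black stand magnifier, 37 mm diameter, 40 mm tall; origin at its foot.
- shaft_collar: Bystander: black clamp collar lying flat, 26 mm diameter, 10 mm tall; origin at its foot.
- collet_box: Bystander: small white box with a blue-edged label, 46 x 63 x 16 mm; origin at its foot.
Things that resemble listed ones, but are neither listed nor needed, are in the scene too. What is shaped like the part that bears plate_mid but turquoise is not meant.

How it is judged:
By the outcome, as a careful person would: the job done as asked, in the order asked, and still so for the second after the job is handed in, with the robot touching nothing.
It also fails if it takes over 51 s, if anything falls off the work surface, if the arm or the gripper's body presses on something with over 40 N, if the wrist force passes 120 N, or if a joint passes its speed limit or range.

## Working session

There is one attempt and no reset: what is moved stays moved. The work goes in short steps, Python scripts to look and compute and a tool call to move; the robot and the scene stay as the last step left them, time stands still between calls to the robot, and variables do not carry over. Pictures are saved under pics/ and viewed, and the job is handed in when it is done.

Besides the shell and the picture viewer there is one more tool, called after "Emit:" as name(argument=value, ...) on one line, values as JSON. drive_tool: Moves the arm, as the interface text tells. Its arguments: {"type":"object","properties":{"commands":{"type":"array"},"force":{"type":"number"}},"required":["commands"]}

```bash
mkdir -p pics; cat > h.py <<'E'
import numpy as np, cv2
from cell import env
def snap(n,f):
    c=env.read_camera(n); cv2.imwrite('pics/'+f,c['img']); np.savez('pics/'+f[:-4]+'.npz',**{k:c[k] for k in('img','mtx','k1','pose')}); return c
def load(f): return dict(np.load('pics/'+f+'.npz'))
def ray(c,uv):
    K=c['mtx'];k=float(c['k1'])
    d=np.array([(uv[0]-K[0,2])/K[0,0],(uv[1]-K[1,2])/K[1,1]])
    p=cv2.undistortPoints(np.array([[uv]],float),K,np.array([k,0,0,0.])).ravel()
    v=c['pose'][:3,:3]@np.array([p[0],p[1],1]); return c['pose'][:3,3],v
def onz(c,uv,z):
    o,v=ray(c,uv); return o+v*(z-o[2])/v[2]
def proj(c,P):
    P=np.asarray(P,float).reshape(-1,3); R=c['pose'][:3,:3]; t=c['pose'][:3,3]
    q=(P-t)@R; return cv2.projectPoints(q,np.zeros(3),np.zeros(3),c['mtx'],np.array([float(c['k1']),0,0,0]))[0][:,0]
E
python3 - <<'E'
from h import *
for n in('top','side'):
    c=snap(n,n+'0.png'); print(n,c['mtx'].round(1).tolist(),c['k1'],c['pose'].round(3).tolist())
print(env.get_obs())
E
```

```text
top [[429.9, 0.0, 319.2], [0.0, 429.9, 199.9], [0.0, 0.0, 1.0]] 0.02302464720899056 [[0.002, -0.982, 0.188, 0.359], [-0.999, -0.008, -0.031, 0.314], [0.032, -0.188, -0.982, 0.885], [0.0, 0.0, 0.0, 1.0]]
side [[443.5, 0.0, 315.9], [0.0, 443.5, 198.7], [0.0, 0.0, 1.0]] -0.10707290328418545 [[-0.991, -0.086, 0.098, 0.414], [-0.13, 0.562, -0.817, 1.042], [0.015, -0.822, -0.569, 0.61], [0.0, 0.0, 0.0, 1.0]]
{'time_s': 0.1, 'qpos': array([-65.88543121,  18.43369242,  -4.01409359,  83.16998388,
         1.29523186,  78.54177867,  -3.26003218]), 'joint_velocities': array([ 0.11681642, -0.13501808,  0.02635212, -0.17149117,  0.054881  ,
       -0.07794096, -0.06410825]), 'effort': array([ 2.68180656e-04, -4.92569125e+01, -4.05537849e-01, -3.13399637e+01,
       -6.39991555e-02,  3.94773670e-02,  1.12851985e-04]), 'tool_pos': array([0.25707284, 0.59657315, 0.29126514]), 'tool_rot': array([-1.79899788e+02,  6.31963365e-03,  1.56693727e+02]), 'force': array([ 0.32485592,  0.01552977, -0.02271011]), 'wrist_torque': array([-0.01372386,  0.00320098,  0.04771211]), 'grip_width': 0.08715659148696007}
```

View pics/top0.png

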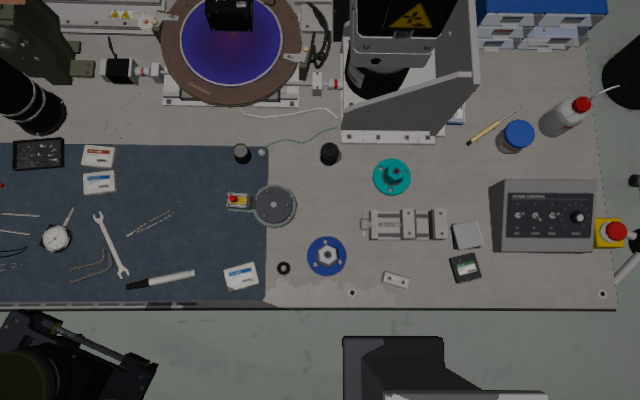

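View pics/side0.png

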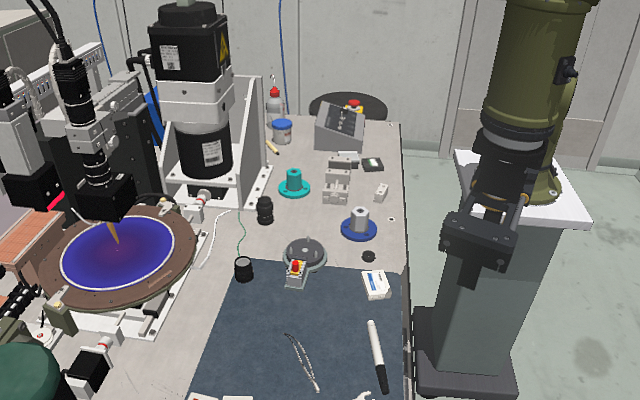

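Top view: blue plate is at about (327,256), the seat at (275,205), and the red knob at (236,199). The turquoise decoy is at (391,177). I'll zoom in on these.

```bash
python3 - <<'E'
from h import *
a=load('top0')['img']; b=load('side0')['img']
def z(i,x,y,w,h,s): return cv2.resize(i[y:y+h,x:x+w],None,fx=s,fy=s,interpolation=cv2.INTER_CUBIC)
cv2.imwrite('pics/z1.png',z(a,215,175,140,105,5.7)); cv2.imwrite('pics/z2.png',z(b,265,195,133,100,6))
E
```

```text
(no output)
```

View pics/z1.png

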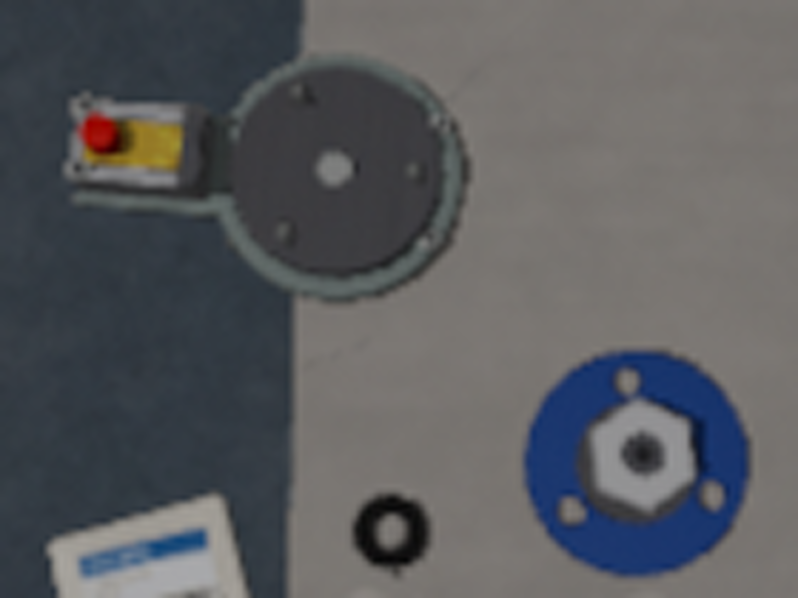

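View pics/z2.png

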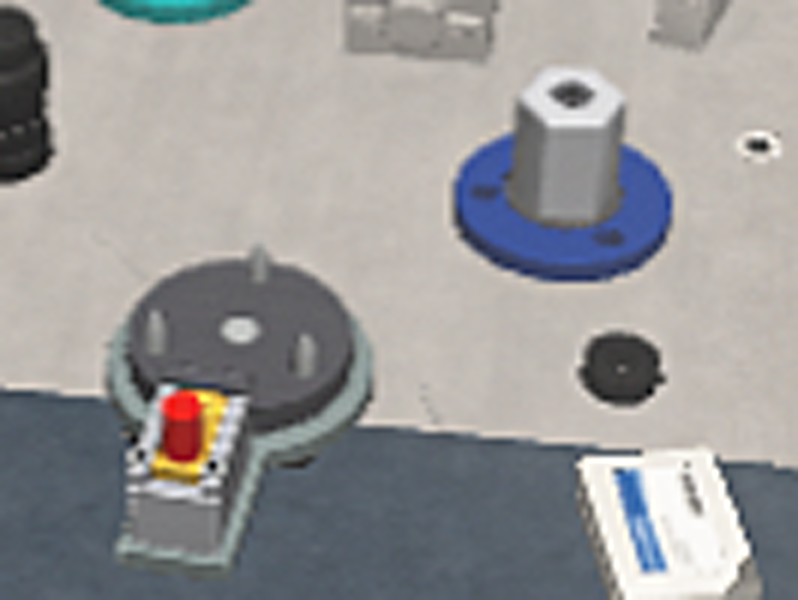

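```bash
cat > m.py <<'E'
from h import *
def cen(mask,roi):
    x,y,w,h=roi; m=np.zeros_like(mask); m[y:y+h,x:x+w]=mask[y:y+h,x:x+w]
    n,l,s,c=cv2.connectedComponentsWithStats(m); 
    i=1+np.argmax(s[1:,4]); return c[i],s[i],(l==i).astype(np.uint8)
def circ(c,m,z):
    k=max(cv2.findContours(m,cv2.RETR_EXTERNAL,cv2.CHAIN_APPROX_NONE)[0],key=len)[:,0].astype(float)
    P=np.array([onz(c,p,z)[:2] for p in k]); P=P[np.unique(cv2.convexHull((P*1000).astype(np.float32),returnPoints=False))]
    A=np.c_[2*P,np.ones(len(P))]; s=np.linalg.lstsq(A,(P**2).sum(1),rcond=None)[0]
    return s[:2],np.sqrt(s[2]+s[:2]@s[:2])
E
python3 - <<'E'
from m import *
for n,rp,rs,rk in(('top',(290,225,80,65),(245,175,60,60),(215,180,40,40)),('side',(335,200,50,50),(280,230,55,50),(283,250,30,30))):
    c=load(n+'0'); im=c['img']; H=cv2.cvtColor(im,cv2.COLOR_BGR2HSV)
    blue=cv2.inRange(H,(105,150,60),(122,255,255)); q,s,m=cen(blue,rp); print(n,'blue',q,s,circ(c,m,.010))
    dark=cv2.inRange(H,(0,0,40),(180,60,100)) 
    q,s,m=cen(dark,rs); print('dark',q,s,circ(c,m,.024))
    red=cv2.inRange(H,(0,170,90),(8,255,255))|cv2.inRange(H,(172,170,90),(180,255,255)); q,s,m=cen(red,rk); print('red',q,s,onz(c,q,.063),onz(c,q,.053))
    pale=cv2.inRange(H,(0,0,125),(180,60,255)); 
c=load('top0');a=c['img'];b=load('side0')['img']
def z(i,x,y,w,h,s): return cv2.convertScaleAbs(cv2.resize(i[y:y+h,x:x+w],None,fx=s,fy=s,interpolation=cv2.INTER_CUBIC),alpha=1.6)
cv2.imwrite('pics/z3.png',np.hstack([z(a,250,182,48,48,8),z(a,304,232,48,48,8)])); cv2.imwrite('pics/z4.png',np.hstack([z(b,280,230,50,50,8),z(b,335,200,50,50,8)]))
E
```

```text
top blue [326.05950653 256.05950653] [307 237  39  39 689] (array([0.41179691, 0.27231726]), np.float64(0.03839307625338504))
dark [270.46001134 203.88315372] [ 245  175   53   60 1763] (array([0.52135571, 0.39190153]), np.float64(0.05944909833152492))
red [232.         197.88888889] [230 195   6   7  27] [0.51886132 0.45724514 0.063     ] [0.52081178 0.4589841  0.053     ]
side blue [348.08571429 228.91428571] [341 218  22  20 105] (array([0.41855611, 0.27575415]), np.float64(0.031989083959855225))
dark [305.2559415  253.16636197] [286 239  38  41 547] (array([0.51124505, 0.40075713]), np.float64(0.04691006662197833))
red [294.92307692 265.69230769] [292 260   7  12  65] [0.51785455 0.47054584 0.063     ] [0.51976219 0.46009366 0.053     ]
```

View pics/z3.png

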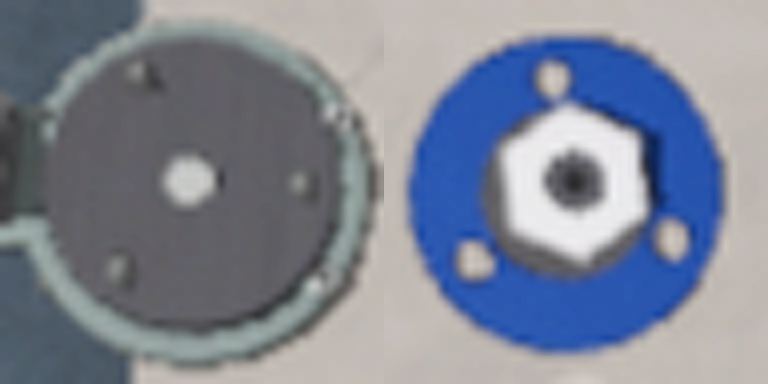

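View pics/z4.png

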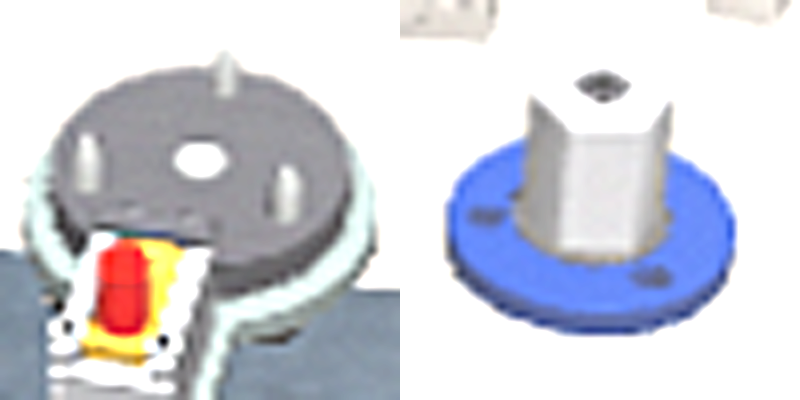

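```bash
python3 - <<'E'
from m import *
T=load('top0');S=load('side0')
def zz(c,ox,oy,x,y,z,s=8): return onz(c,(ox+(x+.5)/s-.5,oy+(y+.5)/s-.5),z)*1000
def fit(P):
    c=P.mean(0); ang=np.degrees(np.arctan2(*(P-c).T[::-1])); r=np.hypot(*(P-c).T); return c.round(1),ang.round(1),r.round(1)
print('seat white top',zz(T,250,182,188,181,24)*0+zz(T,250,182,188,181,.024),'side',zz(S,280,230,200,160,.024))
print('studs top',fit(np.array([zz(T,250,182,*p,.0315)[:2] for p in((138,73),(300,183),(120,268))])))
print('studs side base/mid',fit(np.array([zz(S,280,230,*p,.0315)[:2] for p in((225,75),(88,163),(289,194))])))
print('tips side',fit(np.array([zz(S,280,230,*p,.039)[:2] for p in((226,53),(88,134),(289,166))])))
print('plate holes top',fit(np.array([zz(T,304-48,232,*p,.008)[:2] for p in((553,78),(671,241),(475,260))])))
print('plate hub top',zz(T,304-48,232,575,181,.054),'side',zz(S,335-50,200,602,87,.054))
print('side holes',[zz(S,285,200,*p,.010).round(1)[:2] for p in((487,215),(652,278))])
# hex corners top
P=np.array([zz(T,256,232,*p,.054)[:2] for p in((570,102),(642,135),(648,215),(583,263),(511,230),(499,148))]);print('hex',P.mean(0),fit(P))
# blue disc, broader mask
H=cv2.cvtColor(T['img'],cv2.COLOR_BGR2HSV); blue=cv2.inRange(H,(100,110,50),(125,255,255)); q,s,m=cen(blue,(295,225,65,65));print(s,circ(T,m,.010))
H=cv2.cvtColor(S['img'],cv2.COLOR_BGR2HSV); blue=cv2.inRange(H,(100,110,50),(125,255,255)); q,s,m=cen(blue,(335,200,50,50));print(s,circ(S,m,.006))
print(onz(T,(232,197.9),.061)*1000)
E
```

```text
seat white top [514.13845774 380.83549292  24.        ] side [514.09812009 381.01764978  24.        ]
studs top (array([514.5, 380.8]), array([ 26.1, -94. , 146.4]), array([28.9, 28.7, 28.7]))
studs side base/mid (array([513.6, 383.2]), array([-94.6,  23.5, 147.3]), array([27. , 28.6, 28.6]))
tips side (array([513.7, 382. ]), array([-95.7,  21.6, 148. ]), array([25.5, 28.4, 28.1]))
plate holes top (array([411.9, 272. ]), array([   6.6, -114.5,  126.3]), array([29.2, 29.1, 28.7]))
plate hub top [411.84282821 272.10257546  54.        ] side [411.50099287 273.31198903  54.        ]
side holes [array([439.6, 276.6]), array([393.7, 297.3])]
hex [411.6102082  271.97537588] (array([411.6, 272. ]), array([   3.9,  -54.8, -114.1, -174.8,  126.6,   66.4]), array([19.2, 19.7, 19.1, 19.3, 19.3, 20.1]))
[307 237  39  39 756] (array([0.41178504, 0.27251159]), np.float64(0.03878655163155186))
[341 218  36  24 398] (array([0.41033621, 0.27475399]), np.float64(0.040874304300820015))
[519.22945778 457.59205515  61.        ]
```

Emit:
drive_tool(commands=[[0,0,0,0,0,7,1],[0,0,0,0,0,7,1],[0,0,0,0,0,7,1],[0,0,0,0,0,7,1],[0,0,0,0,0,7,1],[0,0,0,0,0,7,1],[0,0,0,0,0,7,1],[0,0,0,0,0,7,1],[0,0,0,0,0,7,1],[0,0,0,0,0,7,1],[0,0,0,0,0,7,1],[0,0,0,0,0,7,1],[0,0,0,0,0,7,1],[0,0,0,0,0,0,1]])

```text
time_s: 1.27
tool_pos: [0.2572, 0.5967, 0.2916]
tool_rot: [180.0, 0.1, 65.5]
force: [0.1, 0.1, 0.3]
grip_width: 0.087
```

Emit:
drive_tool(commands=[[-1.93,2.29,1,0,0,0,1],[-1.93,2.29,1,0,0,0,1],[-1.93,2.29,1,0,0,0,1],[-1.93,2.29,1,0,0,0,1],[-1.93,2.29,1,0,0,0,1],[-1.93,2.29,1,0,0,0,1],[-1.93,2.29,1,0,0,0,1],[-1.93,2.29,1,0,0,0,1],[-1.93,2.29,1,0,0,0,1],[-1.93,2.29,1,0,0,0,1],[-1.93,2.29,1,0,0,0,1],[-1.93,2.29,1,0,0,0,1],[0,0,0,0,0,0,1],[0,0,0,0,0,0,1]])

```text
time_s: 2.43
tool_pos: [0.4127, 0.2707, 0.1716]
tool_rot: [-180.0, 0.1, 65.6]
force: [-0.5, 0.6, 0.4]
grip_width: 0.0871
```

Emit:
drive_tool(commands=[[0.1,-0.14,2,0,0,-0.3,1],[0,0,2,0,0,0,1],[0,0,1.5,0,0,0,1],[0,0,1,0,0,0,1],[0,0,0.7,0,0,0,1],[0,0,0.45,0,0,0,1],[0,0,0,0,0,0,1],[0,0,0,0,0,0,1]])

```text
time_s: 3.1
tool_pos: [0.4117, 0.2747, 0.0962]
tool_rot: [180.0, -0.0, 66.0]
force: [0.3, -0.9, -0.1]
grip_width: 0.0869
```

```bash
python3 - <<'E'
from m import *
for n,x,y in(('top',285,215),('side',310,170)):
    i=snap(n,n+'1.png')['img'][y:y+95,x:x+90]; cv2.imwrite(f'pics/{n}1z.png',cv2.resize(i,None,fx=6,fy=6,interpolation=cv2.INTER_CUBIC))
E
```

```text
(no output)
```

View pics/side1z.png

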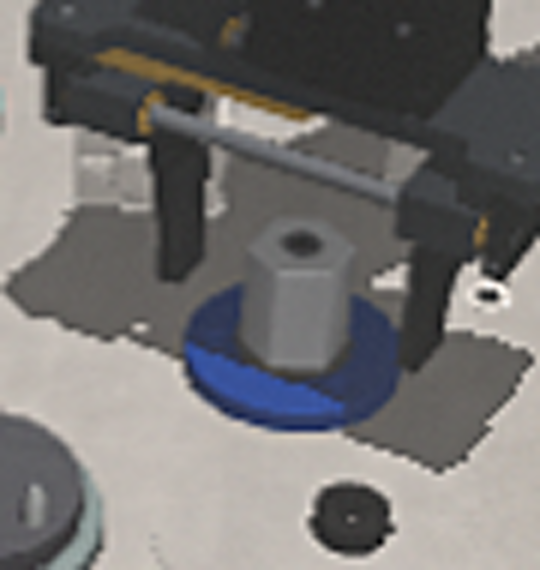

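Fingers straddle the hub (hub top about (302,243) in the zoomed view) and clear the disc. I'll correct the 2.4 mm y error and close.

Emit:
drive_tool(commands=[[-0.2,0.1,0,0,0,0,1],[0,0,0,0,0,0,1],[0,0,0,0,0,0,1]])

```text
time_s: 3.45
tool_pos: [0.4118, 0.2719, 0.0961]
tool_rot: [180.0, -0.0, 66.0]
force: [0.7, 0.6, 1.0]
grip_width: 0.0868
```

Emit:
drive_tool(commands=[[0,0,0,0,0,0,0.5],[0,0,0,0,0,0,0.4],[0,0,0,0,0,0,0.3],[0,0,0,0,0,0,0.2],[0,0,0,0,0,0,0.2],[0,0,0,0,0,0,0.2],[0,0,0,0,0,0,0.2],[0,0,0,0,0,0,0.2]], force=25)

```text
time_s: 4.12
tool_pos: [0.4116, 0.272, 0.0958]
tool_rot: [180.0, -0.0, 66.0]
force: [-0.2, 0.9, -0.5]
grip_width: 0.0415
```

Emit:
drive_tool(commands=[[0,0,0,0,0,0,0.2],[0,0,0,0,0,0,0.2],[0,0,0,0,0,0,0.2],[0,0,0,0,0,0,0.2]])

```text
time_s: 4.45
tool_pos: [0.4117, 0.272, 0.0958]
tool_rot: [180.0, -0.0, 66.0]
force: [0.9, -0.4, -1.1]
grip_width: 0.0336
```

Emit:
drive_tool(commands=[[0,0,-0.5,0,0,0,0.2],[0,0,-1.2,0,0,0,0.2],[0,0,-1.8,0,0,0,0.2],[0,0,-1.8,0,0,0,0.2],[0,0,-1.2,0,0,0,0.2],[0,0,-0.5,0,0,0,0.2],[1,0.3,0,0,0,0,0.2],[1.9,0.7,0,0,0,0,0.2],[2.2,0.8,0,0,0,0,0.2],[2.2,0.8,0,0,0,0,0.2],[2.2,0.8,0,0,0,0,0.2],[2.2,0.8,0,0,0,0,0.2],[1.6,0.5,0,0,0,-3,0.2],[0.8,0.2,0,0,0,-5,0.2],[0,0,0,0,0,-5,0.2],[0,0,0,0,0,-5,0.2],[0,0,0,0,0,-2.3,0.2],[0,0,0,0,0,0,0.2],[0,0,0,0,0,0,0.2]])

```text
time_s: 6.03
tool_pos: [0.5131, 0.3812, 0.1642]
tool_rot: [-179.9, 0.1, 86.2]
force: [0.3, -0.9, -2.7]
grip_width: 0.0339
```

```bash
python3 - <<'E'
from m import *
o=env.get_obs();print(o['tool_pos'],o['tool_rot'],o['force'],o['grip_width'])
for n,x,y in(('top',215,150),('side',250,170)):
    i=snap(n,n+'2.png')['img'][y:y+95,x:x+110]; cv2.imwrite(f'pics/{n}2z.png',cv2.resize(i,None,fx=6,fy=6,interpolation=cv2.INTER_CUBIC))
E
```

```text
[0.51307574 0.3812153  0.16421681] [-1.79915850e+02  7.68461696e-02  8.62245684e+01] [ 0.30262122 -0.9278262  -2.73166325] 0.03387735156337099
```

View pics/top2z.png

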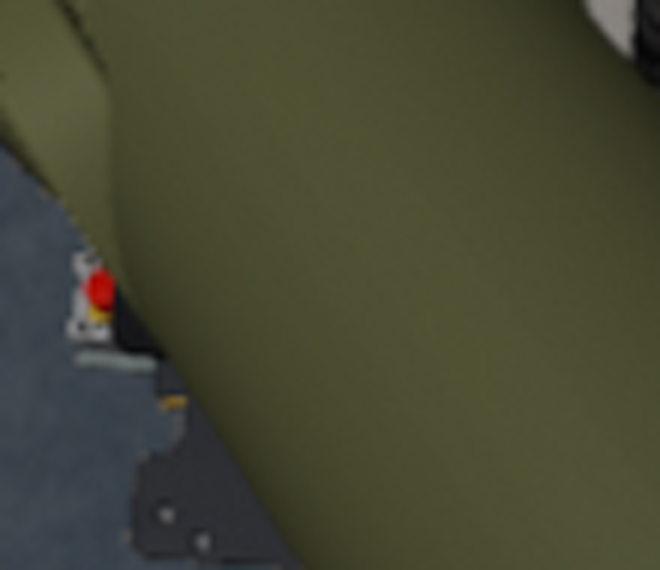

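View pics/side2z.png

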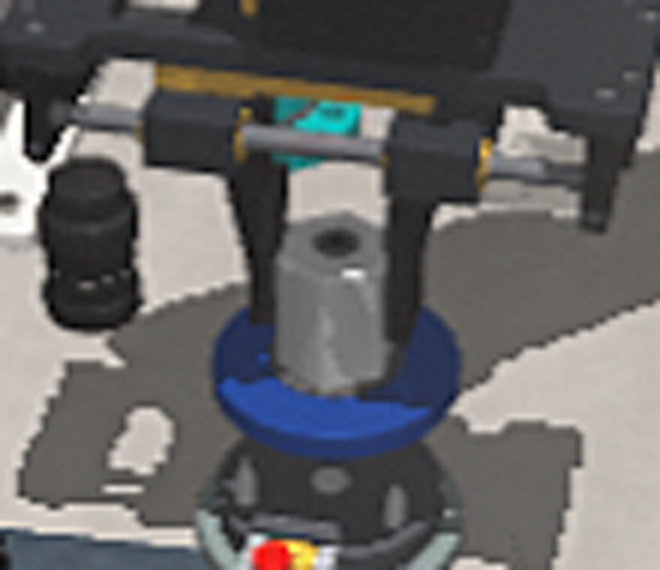

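Emit:
drive_tool(commands=[[-0.03,0.12,0,0,0,0,0.2],[0,0,1.4,0,0,0,0.2],[0,0,1.2,0,0,0,0.2],[0,0,0,0,0,0,0.2],[0,0,0,0,0,0,0.2]])

```text
time_s: 6.55
tool_pos: [0.5138, 0.3803, 0.1385]
tool_rot: [-179.9, 0.1, 86.3]
force: [0.7, 0.6, -2.0]
grip_width: 0.0336
```

```bash
python3 - <<'E'
from m import *
o=env.get_obs();print(o['tool_pos'],o['tool_rot'],o['force'],o['grip_width'])
c=load('side2'); print(onz(c,(250+336.5/6-.5,170+241.5/6-.5),.1224))
c=snap('side','side3.png');i=c['img'][190:290,255:345]; cv2.imwrite(f'pics/side3z.png',cv2.convertScaleAbs(cv2.resize(i,None,fx=8,fy=8,interpolation=cv2.INTER_CUBIC)[:, :],alpha=1.8)[200:])
E
```

```text
[0.51375316 0.38030461 0.13851369] [-1.79889027e+02  1.08859458e-01  8.62858798e+01] [ 0.69646909  0.60155483 -2.02965476] 0.03356183379133365
[0.5121964  0.38094361 0.1224    ]
```

View pics/side3z.png

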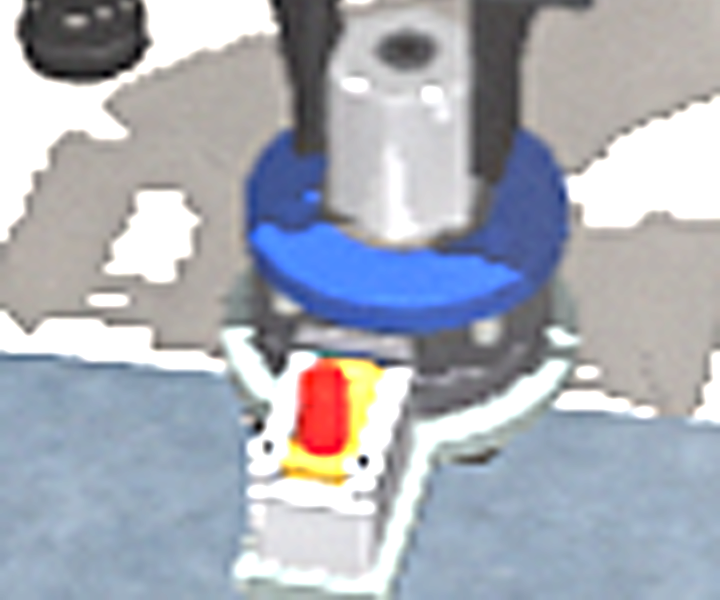

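```bash
python3 - <<'E'
from m import *
c=load('side3');i=c['img'][205:235,283:329]; i=cv2.resize(i,None,fx=16,fy=16,interpolation=cv2.INTER_CUBIC)
cv2.imwrite(f'pics/side3y.png',cv2.convertScaleAbs(i,alpha=2.5))
H=.1385-.0958+.010
a=np.radians([26.2,146.2,-93.8]);P=np.c_[.5138+.029*np.cos(a),.3803+.029*np.sin(a),np.full(3,H)]
print(proj(c,P),(proj(c,P)-[283,205])*16+8)
E
```

```text
[[290.51634692 241.16605903]
 [315.90533289 244.77297028]
 [307.87573683 229.22007395]] [[128.26155075 586.65694445]
 [534.48532624 644.36752442]
 [406.01178921 395.52118322]]
```

View pics/side3y.png

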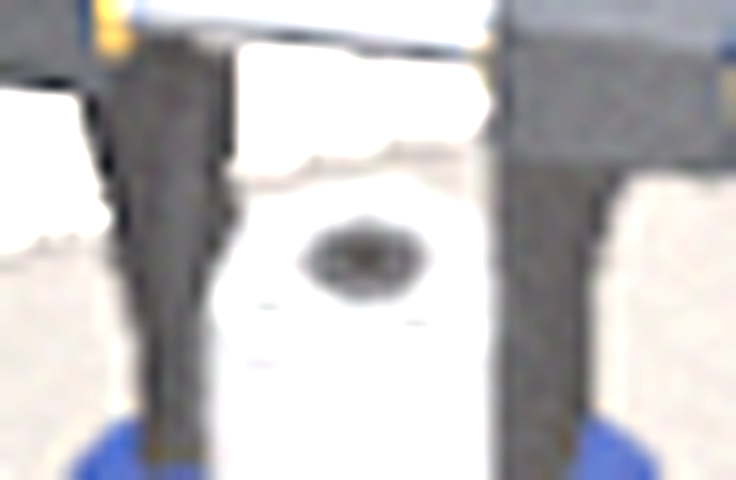

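```bash
python3 - <<'E'
from m import *
c=load('side3');i=c['img'][226:266,282:328]; i=cv2.resize(i,None,fx=16,fy=16,interpolation=cv2.INTER_CUBIC)
cv2.imwrite(f'pics/side3x.png',cv2.convertScaleAbs(i,alpha=1.5))
print((np.array([[290.5,241.2],[315.9,244.8]])-[282,226])*16+8)
E
```

```text
[[144.  251.2]
 [550.4 308.8]]
```

View pics/side3x.png

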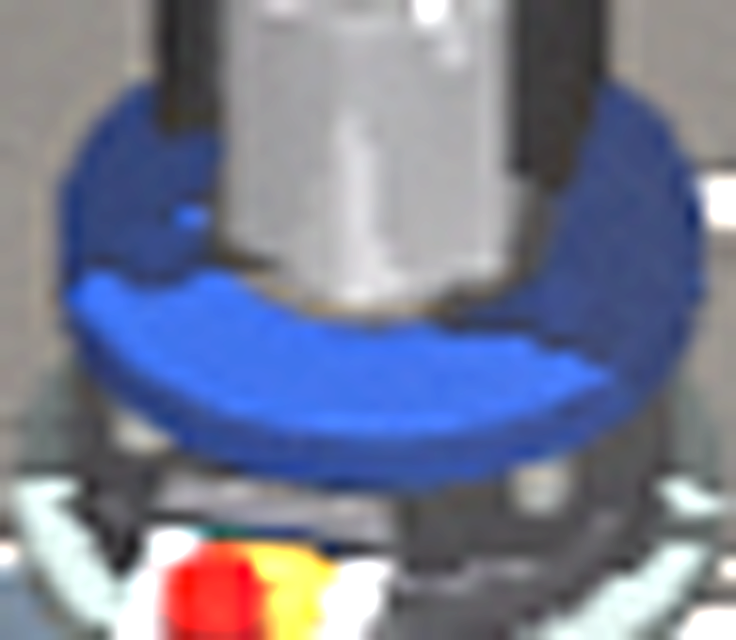

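```bash
python3 - <<'E'
from m import *
c=load('side3'); print(onz(c,(305.28,220.7),.0967))
# disc outline top edge extents
h=cv2.cvtColor(c['img'],cv2.COLOR_BGR2HSV);m=cv2.inRange(h,(105,120,40),(125,255,255));q,s,m=cen(m,(280,215,55,45));print(s)
for v in (238,240,242):
    x=np.where(m[v])[0]; print(v,x.min(),x.max(),onz(c,((x.min()+x.max())/2,v),.0527))
# seat: stud bases symmetrical
E
```

```text
[0.51272169 0.38104648 0.0967    ]
[286 232  40  25 518]
238 286 324 [0.51347123 0.37943949 0.0527    ]
240 286 325 [0.51159882 0.38530613 0.0527    ]
242 286 324 [0.51166232 0.39139431 0.0527    ]
```

Emit:
drive_tool(commands=[[0.03,0.08,0,0,0,0,0.2],[0,0,0.3,0,0,0,0.2],[0,0,0.2,0,0,0,0.2],[0,0,0.2,0,0,0,0.2],[0,0,0.15,0,0,0,0.2],[0,0,0,0,0,0,0.2],[0,0,0,0,0,0,0.2]])

```text
time_s: 7.18
tool_pos: [0.5153, 0.381, 0.1311]
tool_rot: [-180.0, 0.0, 86.3]
force: [1.0, 0.0, -3.2]
grip_width: 0.0338
```

```bash
python3 - <<'E'
from m import *
o=env.get_obs();print(o['tool_pos'],o['tool_rot'],o['force'],o['wrist_torque'],o['grip_width'])
c=snap('side','side4.png');i=c['img'][226:266,282:328]; cv2.imwrite(f'pics/side4x.png',cv2.convertScaleAbs(cv2.resize(i,None,fx=16,fy=16,interpolation=cv2.INTER_CUBIC),alpha=1.5))
E
```

```text
[0.51526125 0.38099233 0.13113424] [-1.79992058e+02  8.63198068e-03  8.62934918e+01] [ 0.96942272  0.00761374 -3.23052471] [-0.05497164  0.05510627 -0.06549348] 0.03381748571692369
```

View pics/side4x.png

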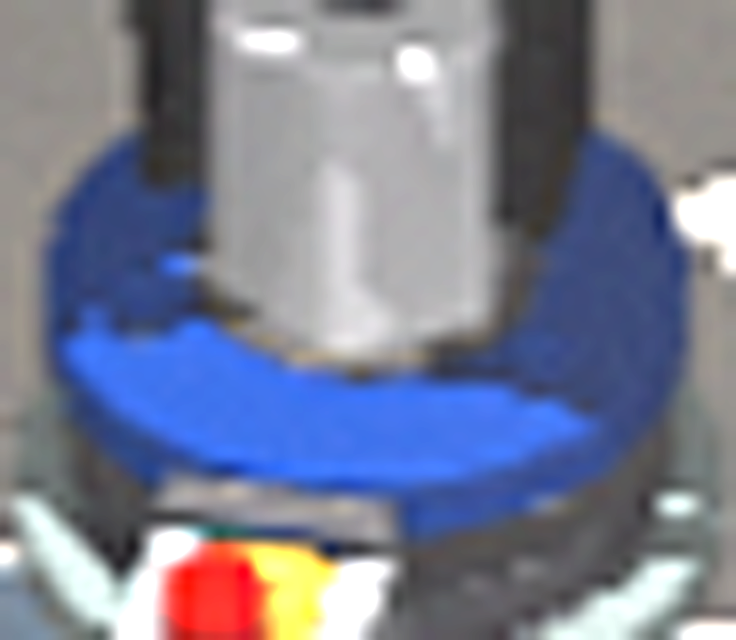

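Force is only the plate's weight with the tips about 4 mm inside the holes. I'll continue slowly.

Emit:
drive_tool(commands=[[0,-0.04,0.1,0,0,0,0.2],[0,0,0.1,0,0,0,0.2],[0,0,0.1,0,0,0,0.2],[0,0,0,0,0,0,0.2],[0,0,0,0,0,0,0.2]])

```text
time_s: 7.65
tool_pos: [0.5149, 0.381, 0.1282]
tool_rot: [-180.0, 0.0, 86.3]
force: [-0.0, 0.3, -3.1]
grip_width: 0.034
```

Emit:
drive_tool(commands=[[0,0,0.1,0,0,0,0.2],[0,0,0.1,0,0,0,0.2],[0,0,0.1,0,0,0,0.2],[0,0,0,0,0,0,0.2],[0,0,0,0,0,0,0.2]])

```text
time_s: 8.07
tool_pos: [0.5149, 0.381, 0.1252]
tool_rot: [-180.0, 0.0, 86.3]
force: [-0.6, 0.4, -1.9]
grip_width: 0.0337
```

Emit:
drive_tool(commands=[[0,0,0.1,0,0,0,0.2],[0,0,0.1,0,0,0,0.2],[0,0,0.1,0,0,0,0.2],[0,0,0.1,0,0,0,0.2],[0,0,0.05,0,0,0,0.2],[0,0,0,0,0,0,0.2],[0,0,0,0,0,0,0.2]])

```text
time_s: 8.65
tool_pos: [0.5149, 0.381, 0.1207]
tool_rot: [-180.0, 0.0, 86.3]
force: [-0.0, 0.2, -2.9]
grip_width: 0.0344
```

Emit:
drive_tool(commands=[[0,0,0.04,0,0,0,0.2],[0,0,0.04,0,0,0,0.2],[0,0,0.04,0,0,0,0.2],[0,0,0,0,0,0,0.2],[0,0,0,0,0,0,0.2]])

```text
time_s: 9.07
tool_pos: [0.515, 0.3811, 0.1199]
tool_rot: [180.0, -0.0, 86.3]
force: [-0.8, -1.1, -1.3]
grip_width: 0.034
```

Emit:
drive_tool(commands=[[0,0,0.05,0,0,0,0.2],[0,0,0.05,0,0,0,0.2],[0,0,0,0,0,0,0.2],[0,0,0,0,0,0,0.2]])

```text
time_s: 9.4
tool_pos: [0.5151, 0.3811, 0.1198]
tool_rot: [180.0, -0.0, 86.3]
force: [-3.2, -2.2, 4.8]
grip_width: 0.0342
```

Contact at TCP z = 0.1198, which matches the predicted 0.1198. Releasing and retreating.

Emit:
drive_tool(commands=[[0,0,0,0,0,0,0.45],[0,0,0,0,0,0,0.5],[0,0,0,0,0,0,0.6],[0,0,0,0,0,0,0.7],[0,0,0,0,0,0,0.7],[0,0,0,0,0,0,0.7],[0,0,0,0,0,0,0.7]])

```text
time_s: 9.98
tool_pos: [0.5149, 0.3811, 0.1185]
tool_rot: [180.0, 0.0, 86.3]
force: [-0.5, 0.5, 1.1]
grip_width: 0.0599
```

Emit:
drive_tool(commands=[[0,0,-0.5,0,0,0,0.7],[0,0,-1.5,0,0,0,0.7],[0,0,-2.5,0,0,0,0.7],[0,0,-3,0,0,0,0.7],[0,0,-2.5,0,0,0,0.7],[0,0,-1,0,0,0,0.7],[-4,0,0,0,0,0,0.5],[-4,0,0,0,0,0,0.3],[-4,0,0,0,0,0,0.3],[-4,0,0,0,0,0,0.3],[-4,0,0,0,0,0,0.3],[0,0,0,0,0,0,0.3]])

```text
time_s: 10.98
tool_pos: [0.5023, 0.1716, 0.2285]
tool_rot: [-180.0, 0.2, 85.6]
force: [0.9, -0.3, 0.6]
grip_width: 0.0301
```

```bash
python3 - <<'E'
from m import *
o=env.get_obs();print(o['tool_pos'],o['tool_rot'],o['force'],o['qpos'],o['grip_width'])
for n,x,y in(('top',215,165),('side',270,195)):
    i=snap(n,n+'5.png')['img'][y:y+75,x:x+95]; cv2.imwrite(f'pics/{n}5z.png',cv2.resize(i,None,fx=8,fy=8,interpolation=cv2.INTER_CUBIC))
E
```

```text
[0.50234033 0.17157832 0.22850073] [-179.97421844    0.22454063   85.6379762 ] [ 0.9388866  -0.31531241  0.55551871] [-42.83355923   6.33557272  22.51996784 105.58651594  -2.3929799
  68.69213217 -23.9248067 ] 0.03012316172850263
```

View pics/top5z.png

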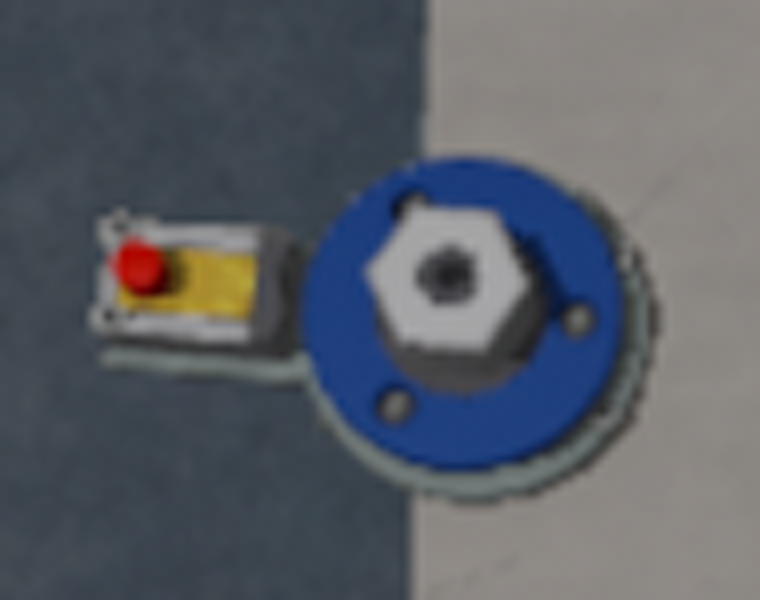

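View pics/side5z.png

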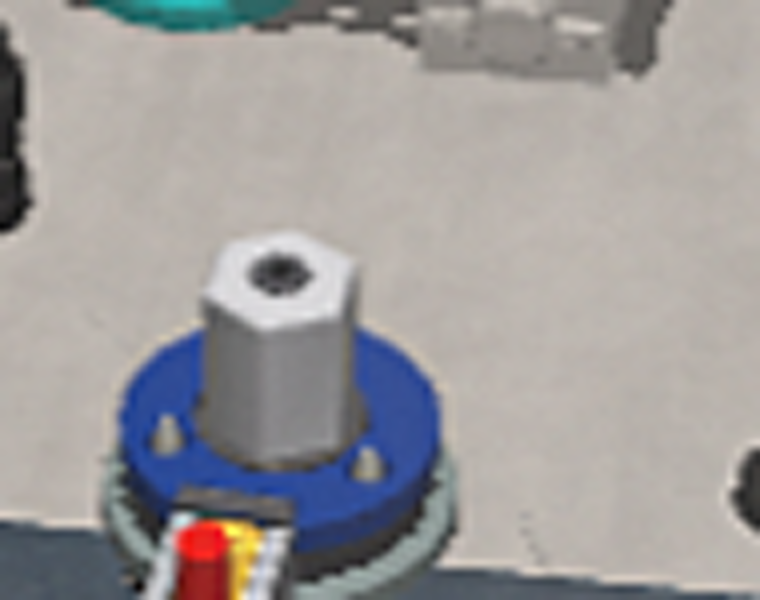

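Plate lies flush, with stud tips showing centrally in all three holes in the top view ((410,205), (578,320), (395,405) in the zoom). The knob is still at open. Next, the knob.

Emit:
drive_tool(commands=[[2,0,0,0,0,0,0.5],[3.6,-0.1,0,0,0,0,0.5],[3.6,-0.1,0,0,0,0,0.5],[3.6,-0.1,0,0,0,0,0.5],[3.6,0,0,0,0,0,0.5],[3.6,0,0,0,0,0,0.5],[3.6,0,0,0,0,0,0.5],[2.5,0,0,0,0,0,0.5],[1.2,0,0,0,0,0,0.5],[0,0,0,0,0,0,0.5],[0,0,0,0,0,0,0.5],[0,0,0,0,0,0,0.5]])

```text
time_s: 12.08
tool_pos: [0.5172, 0.4523, 0.2283]
tool_rot: [180.0, 0.1, 86.2]
force: [0.1, -0.0, -0.6]
grip_width: 0.0436
```

Emit:
drive_tool(commands=[[0.5,0.1,1,0,0,0,0.5],[0.23,0.09,2,0,0,0,0.5],[0,0,2,0,0,0,0.5],[0,0,1.5,0,0,0,0.5],[0,0,1,0,0,0,0.5],[0,0,0.5,0,0,0,0.5],[0,0,0,0,0,0,0.5],[0,0,0,0,0,0,0.5]])

```text
time_s: 12.75
tool_pos: [0.5195, 0.461, 0.1492]
tool_rot: [180.0, -0.0, 86.3]
force: [0.2, 0.0, -0.0]
grip_width: 0.0437
```

```bash
python3 - <<'E'
from m import *
for n,x,y in(('side',255,200),):
    i=snap(n,n+'6.png')['img'][y:y+85,x:x+95]; cv2.imwrite(f'pics/{n}6z.png',cv2.resize(i,None,fx=7,fy=7,interpolation=cv2.INTER_CUBIC))
o=env.get_obs();print(o['tool_pos'])
E
```

```text
[0.51966137 0.46137934 0.14973108]
```

View pics/side6z.png

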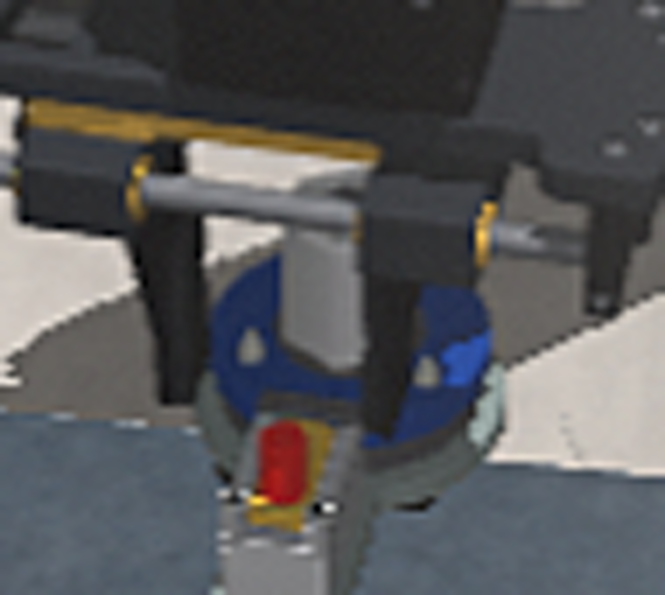

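Fingers straddle the knob (about (283,460)) symmetrically. Descending.

Emit:
drive_tool(commands=[[-0.1,0,0.8,0,0,0,0.5],[0,0,0.8,0,0,0,0.5],[0,0,0.6,0,0,0,0.5],[0,0,0.4,0,0,0,0.5],[0,0,0,0,0,0,0.5],[0,0,0,0,0,0,0.5]])

```text
time_s: 13.3
tool_pos: [0.5188, 0.4602, 0.122]
tool_rot: [-180.0, 0.0, 86.3]
force: [0.4, 0.1, 0.0]
grip_width: 0.0435
```

Emit:
drive_tool(commands=[[0,0,0,0,0,0,0.3],[0,0,0,0,0,0,0.2],[0,0,0,0,0,0,0.12],[0,0,0,0,0,0,0.05],[0,0,0,0,0,0,0.05],[0,0,0,0,0,0,0.05],[0,0,0,0,0,0,0.05],[0,0,0,0,0,0,0.05],[0,0,0,0,0,0,0.05]], force=10)

```text
time_s: 14.05
tool_pos: [0.5207, 0.4601, 0.123]
tool_rot: [179.8, -0.1, 86.2]
force: [4.9, 1.0, -2.3]
grip_width: 0.0121
```

Emit:
drive_tool(commands=[[0,0.1,0,0,0,0,0.05],[-0.2,0,0,0,0,0,0.05],[-0.3,0,0,0,0,0,0.05],[-0.3,0,0,0,0,0,0.05],[-0.3,0,0,0,0,0,0.05],[-0.3,0,0,0,0,0,0.05],[-0.2,0,0,0,0,0,0.05],[0,0,0,0,0,0,0.05],[0,0,0,0,0,0,0.05]])

```text
time_s: 14.8
tool_pos: [0.5196, 0.4438, 0.1229]
tool_rot: [179.9, 0.0, 86.3]
force: [4.7, 0.7, -1.2]
grip_width: 0.0122
```

Emit:
drive_tool(commands=[[-0.1,0,0,0,0,0,0.05],[-0.1,0,0,0,0,0,0.05],[-0.1,0,0,0,0,0,0.05],[-0.1,0,0,0,0,0,0.05],[0,0,0,0,0,0,0.05],[0,0,0,0,0,0,0.05]])

```text
time_s: 15.3
tool_pos: [0.5194, 0.4418, 0.123]
tool_rot: [179.9, -0.2, 86.3]
force: [6.4, 3.7, -2.8]
grip_width: 0.0121
```

Emit:
drive_tool(commands=[[-0.1,0,0,0,0,0,0.05],[-0.1,0,0,0,0,0,0.05],[-0.1,0,0,0,0,0,0.05],[0,0,0,0,0,0,0.05],[0,0,0,0,0,0,0.05]])

```text
time_s: 15.72
tool_pos: [0.5192, 0.4413, 0.1231]
tool_rot: [179.8, -0.4, 86.4]
force: [8.2, 9.1, -6.6]
grip_width: 0.0124
```

Stop reached (9 N, no further travel, and knob y is 0.441 against 0.4408 expected). Opening and lifting clear.

Emit:
drive_tool(commands=[[0,0,0,0,0,0,0.2],[0,0,0,0,0,0,0.35],[0,0,0,0,0,0,0.45],[0,0,0,0,0,0,0.45],[0,0,0,0,0,0,0.45],[0,0,0,0,0,0,0.45]])

```text
time_s: 16.22
tool_pos: [0.5179, 0.437, 0.1223]
tool_rot: [-179.9, 0.0, 86.3]
force: [0.5, -0.6, 0.7]
grip_width: 0.0371
```

Emit:
drive_tool(commands=[[0,0,-1,0,0,0,0.45],[0,0,-2,0,0,0,0.45],[0,0,-3,0,0,0,0.45],[0,0,-3,0,0,0,0.45],[0,0,-2,0,0,0,0.45],[-4,0,0,0,0,0,0.45],[-4,0,0,0,0,0,0.45],[-4,0,0,0,0,0,0.45],[-4,0,0,0,0,0,0.45],[-4,0,0,0,0,0,0.45],[-4,0,0,0,0,0,0.45],[-4,0,0,0,0,0,0.45],[0,0,0,0,0,0,0.45],[0,0,0,0,0,0,0.45]])

```text
time_s: 17.38
tool_pos: [0.5007, 0.1549, 0.2338]
tool_rot: [179.9, -0.1, 86.0]
force: [-0.3, 0.2, -0.4]
grip_width: 0.0389
```

```bash
python3 - <<'E'
from m import *
o=env.get_obs();print(o['tool_pos'],o['force'],o['time_s'])
ims=[]
for n,x,y in(('top',215,165),('side',270,210)):
    c=snap(n,n+'7.png');i=c['img'][y:y+75,x:x+95]; ims.append(cv2.resize(i,None,fx=8,fy=8,interpolation=cv2.INTER_CUBIC)[:300*2])
    H=cv2.cvtColor(c['img'],cv2.COLOR_BGR2HSV);red=cv2.inRange(H,(0,170,90),(8,255,255))|cv2.inRange(H,(172,170,90),(180,255,255)); q,s,m=cen(red,(215,180,45,40) if n=='top' else (283,240,30,45)); print(n,q,s,onz(c,q,.061 if n=='top' else .053))
    cv2.imwrite(f'pics/{n}7z.png',ims[-1])
E
```

```text
[0.50073258 0.1549337  0.23381784] [-0.31740288  0.22440623 -0.4473855 ] 17.3833
top [241.33333333 198.83333333] [239 196   6   7  30] [0.51753389 0.43955008 0.061     ]
side [297.36923077 258.93846154] [294 254   7  11  65] [0.51832237 0.44160234 0.053     ]
```

View pics/top7z.png

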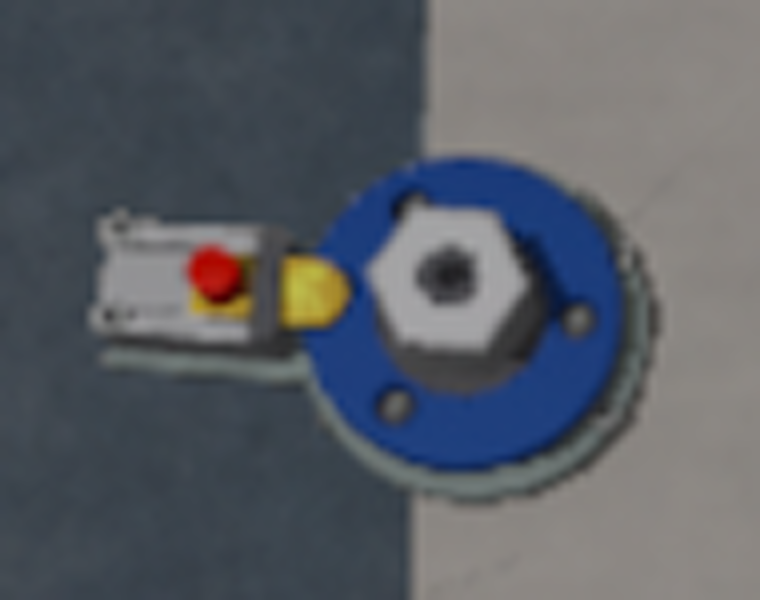

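View pics/side7.png

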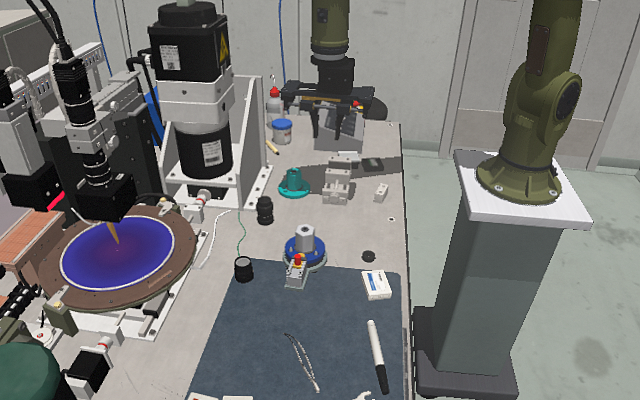

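View pics/side7z.png

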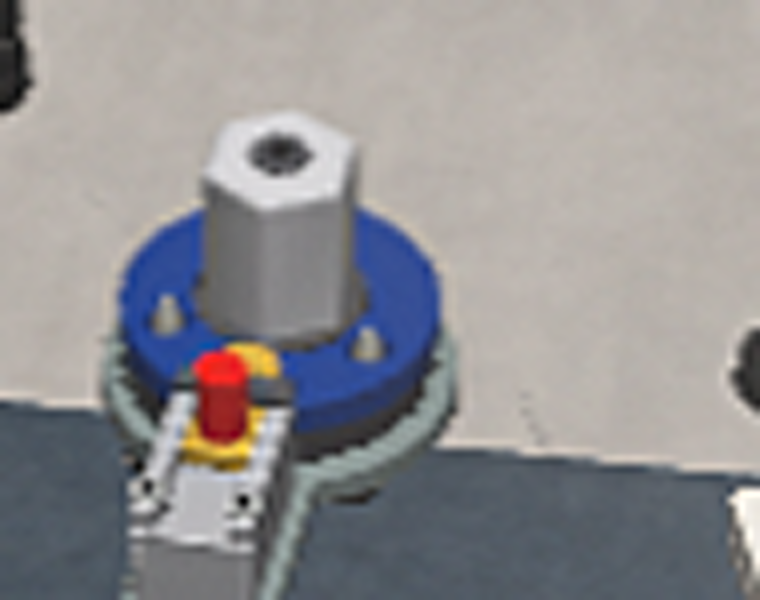

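```bash
python3 - <<'E'
from m import *
c=load('top7');p=onz(c,(215+350.5/8-.5,165+293/8-.5),.042);print(p,np.hypot(*(p[:2]-[.5143,.3809])))
c=load('side7');p=onz(c,(270+253/8-.5,210+343/8-.5),.0425);print(p)
E
```

```text
[0.51684019 0.40877315 0.042     ] 0.027988664301352335
[0.51620998 0.41092248 0.0425    ]
```

Knob and nose readings (58.8/60.5 mm and 28/30 mm from the centre, against 60 and 29 nominal) indicate home. The spread is about 1 mm and there is time to spare, so I'll confirm with a light push from behind with the fingers closed.

Emit:
drive_tool(commands=[[2,0,0,0,0,0,0],[3.5,-0.1,0,0,0,0,0],[3.8,-0.1,0,0,0,0,0],[3.8,-0.1,0,0,0,0,0],[3.8,-0.1,0,0,0,0,0],[3.8,0,0,0,0,0,0],[3.8,0,0,0,0,0,0],[3.5,0,0,0,0,0,0],[2.3,0,0,0,0,0,0],[1,0,0,0,0,0,0],[0,0,0,0,0,0,0],[0,0,0,0,0,0,0],[0,0,0,0,0,0,0]])

```text
time_s: 18.57
tool_pos: [0.5173, 0.4686, 0.2326]
tool_rot: [180.0, 0.1, 86.2]
force: [-0.3, 0.3, 0.2]
grip_width: 0.0003
```

Emit:
drive_tool(commands=[[0.1,0.15,1,0,0,0,0],[0.1,0,2,0,0,0,0],[0,0,2.5,0,0,0,0],[0,0,2.5,0,0,0,0],[0,0,1.5,0,0,0,0],[0,0,0.8,0,0,0,0],[0,0,0.4,0,0,0,0],[0,0,0,0,0,0,0],[0,0,0,0,0,0,0]])

```text
time_s: 19.32
tool_pos: [0.519, 0.4723, 0.1267]
tool_rot: [179.9, -0.1, 86.3]
force: [-0.3, 0.2, 0.1]
grip_width: 0.001
```

Emit:
drive_tool(commands=[[-0.2,0,0.15,0,0,0,0],[-0.3,0,0.15,0,0,0,0],[-0.3,0,0,0,0,0,0],[-0.3,0,0,0,0,0,0],[-0.2,0,0,0,0,0,0],[0,0,0,0,0,0,0],[0,0,0,0,0,0,0]])

```text
time_s: 19.9
tool_pos: [0.5175, 0.4592, 0.1228]
tool_rot: [180.0, -0.0, 86.3]
force: [-0.3, -0.1, 0.1]
grip_width: 0.0002
```

Emit:
drive_tool(commands=[[-0.1,0,0,0,0,0,0],[-0.1,0,0,0,0,0,0],[-0.1,0,0,0,0,0,0],[0,0,0,0,0,0,0],[0,0,0,0,0,0,0]])

```text
time_s: 20.32
tool_pos: [0.517, 0.4575, 0.1228]
tool_rot: [180.0, -0.1, 86.3]
force: [1.1, 3.1, -1.7]
grip_width: 0.0004
```

Emit:
drive_tool(commands=[[-0.1,0,0,0,0,0,0],[-0.1,0,0,0,0,0,0],[0,0,0,0,0,0,0],[0,0,0,0,0,0,0]])

```text
time_s: 20.65
tool_pos: [0.5169, 0.457, 0.123]
tool_rot: [179.9, -0.3, 86.4]
force: [1.6, 5.8, -2.7]
grip_width: 0.0005
```

Emit:
drive_tool(commands=[[-0.1,0,0,0,0,0,0],[-0.1,0,0,0,0,0,0],[-0.1,0,0,0,0,0,0],[0,0,0,0,0,0,0],[0,0,0,0,0,0,0]])

```text
time_s: 21.07
tool_pos: [0.5167, 0.4563, 0.1232]
tool_rot: [179.8, -0.5, 86.5]
force: [4.2, 12.2, -5.7]
grip_width: 0.0001
```

12 N with no knob slide, only arm compliance, so it is against its stop. Backing off and retreating.

Emit:
drive_tool(commands=[[0.5,0,0,0,0,0,0],[0.8,0,0,0,0,0,0],[0.5,0,0,0,0,0,0],[0,0,-1.5,0,0,0,0],[0,0,-3,0,0,0,0],[0,0,-3.5,0,0,0,0],[0,0,-3,0,0,0,0],[-3,0,0,0,0,0,0],[-4,0,0,0,0,0,0],[-4,0,0,0,0,0,0],[-4,0,0,0,0,0,0],[-4,0,0,0,0,0,0],[-4,0,0,0,0,0,0],[-4,0,0,0,0,0,0],[-3,0,0,0,0,0,0],[0,0,0,0,0,0,0],[0,0,0,0,0,0,0],[0,0,0,0,0,0,0]])

```text
time_s: 22.57
tool_pos: [0.4986, 0.1703, 0.2327]
tool_rot: [-180.0, -0.0, 86.3]
force: [0.3, 0.1, 0.5]
grip_width: 0.0005
```

```bash
python3 - <<'E'
from m import *
o=env.get_obs();print(o['tool_pos'],o['force'],o['time_s'],abs(o['joint_velocities']).max())
for n in('top','side'):
    c=snap(n,n+'8.png')
    H=cv2.cvtColor(c['img'],cv2.COLOR_BGR2HSV);red=cv2.inRange(H,(0,170,90),(8,255,255))|cv2.inRange(H,(172,170,90),(180,255,255)); q,s,m=cen(red,(215,180,45,40) if n=='top' else (283,240,30,45)); print(n,q,onz(c,q,.061 if n=='top' else .053))
    d=load(n+'0')['img']; e=cv2.absdiff(c['img'],d).max(2); cv2.imwrite(f'pics/{n}d.png',e)
E
```

```text
[0.49859754 0.17033679 0.23273914] [0.32701215 0.06890899 0.5085578 ] 22.5667 1.1569877715977548
top [241.33333333 198.83333333] [0.51753389 0.43955008 0.061     ]
side [297.40625  259.015625] [0.51822049 0.4417996  0.053     ]
```

View pics/top8.png

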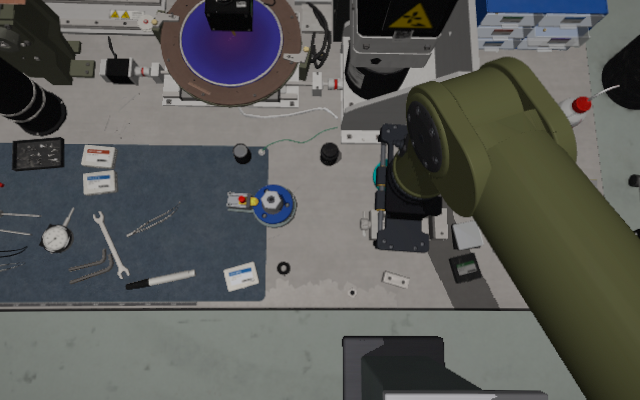

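View pics/sided.png

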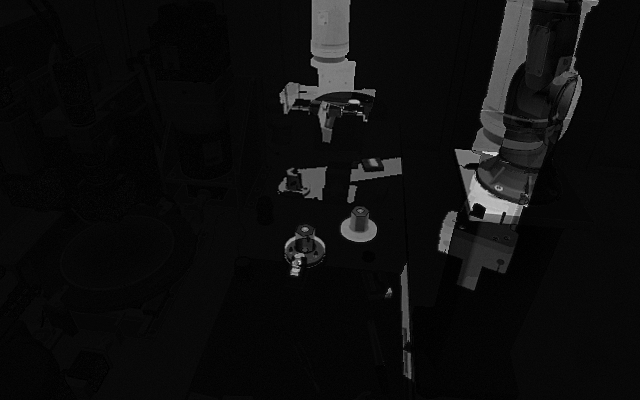

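```bash
python3 - <<'E'
from m import *
a=load('side0')['img'];b=load('side8')['img']
f=lambda i:cv2.resize(i[260:310,350:410],None,fx=6,fy=6)
cv2.imwrite('pics/box.png',np.hstack([f(a),f(b)]))
d=cv2.absdiff(load('top0')['img'],load('top8')['img']).max(2)
for n,(x,y,w,h) in dict(lens=(318,138,26,30),loupe=(230,142,24,24),collar=(275,260,18,16),box=(220,260,42,34)).items(): print(n,d[y:y+h,x:x+w].max(),d[y:y+h,x:x+w].mean())
E
```

```text
lens 21 12.846153846153847
loupe 20 12.06076388888889
collar 20 14.034722222222221
box 95 18.18487394957983
```

View pics/box.png

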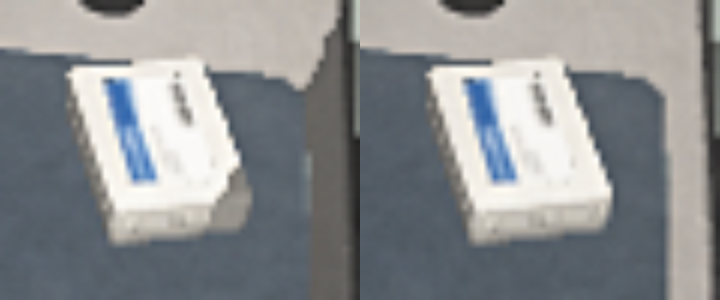

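The box is in the same place; only the arm's shadow changed. Handing in.

```bash
python3 -c "
from cell import env
print(env.sign_off())"
```

```text
the job is handed in; nothing more can be done
None
```

The blue plate is on the spindle nose and the keeper is against its stop over the plate's edge. I handed the job in at about 22.7 s of the 51 s allowed; no verdict was reported.

- **Plate:** I gripped it by the hub, turned it about 20° and lowered it in small steps. It touched the seat at TCP height 0.1198 m, exactly the height predicted for fully home, with about 5 N of contact force. In the pictures it lies flush, with the stud tips visible in all three holes.
- **Keeper:** I slid it by the red knob until it stopped at about 9 N. A second push of about 12 N from behind left the knob where it was. In the top picture the nose covers about 11 mm of the plate's edge.
- **Surroundings:** The lens barrel, loupe, collar and box are unmoved. The one difference seen at the box was the arm's shadow. The arm ended clear of everything, with the force reading near zero.

**Disagreement:** the two cameras differ by 1–2 mm on the keeper. The knob reads 58.8 mm (top) and about 60.5 mm (side) from the seat's centre, against 60 nominal. Measured travel was about 18–19 mm rather than 20, so the keeper may not have started quite fully open. I relied on the firm stop as evidence that it is home.

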